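Key the filter collar home in the pull-out tray

ROBOT

A 7-joint arm with a two-finger parallel gripper is mounted at the origin on a cart in front of the work surface, level with it; the furniture and walls round the work are solid. World frame = base frame: x ahead of the robot, y to its left, z up, the work surface at z = 0. Lengths are in m, angles in rad, forces in N, time in s.
With the tool pointing down it reaches from about 0.4 to 0.925 m from the base axis. Payload 4.1 kg.
Tool frame: the origin (TCP) lies midway between the tips of the shut fingers; the grasp point (between the pads) lies 19 mm behind it (bot.grasp_offset is the distance from the TCP to the grasp point, in m); z points along the fingers, y is the direction in which the jaws open and shut (so a half turn about z gives the same grasp; the last joint's range is limited). The gripper opens to 85 mm and grips with 20 to 120 N. Pads are 22 mm wide; open, the fingers measure 114 mm over their backs; the gripper's body (76 mm by 85 mm) begins 54 mm behind the grasp point. The pads swing forward as they close: fully open they stand 13 mm farther back than shut.
Start: joints at [-1.226, 0.398, 0.045, 1.537, -0.019, 1.207, -0.051], TCP at [0.279, 0.587, 0.197] pointing down, gripper open.
Joint ranges: [-2.82, 2.82], [-0.49, 2.23], [-1.37, 1.46], [0, 2.46], [-1.36, 4.5], [0.23, 2], [-2.94, 2.94]. Speed limits (rad/s): [2.57, 2.57, 3.14, 3.14, 3.14, 3.14, 3.14].

INTERFACE

Orientations are given as a 3x3 rotation matrix whose columns are the frame's x, y, z axes.
In Python, from station import sensors, vision, bot gives the robot as it stands.
- The arm moves only by the tool move_arm, never from a script. Its argument "commands" is a list of rows, each an object with "dp": the shift along the tool's x, y, z in cm, a list of three; "twist": the turn about the tool's z in degrees; "jaw": the opening, from 0 (shut) to 1 (fully open). In form: [{"dp": [x, y, z], "twist": twist, "jaw": jaw}, ...]. A call has 1 to 5 rows; each row shifts and turns the commanded pose from where the row before left it, along the tool's axes as they then stand; what a row does not reach is not made up. A row lasts 1/10 s, in which the tool goes at most 50 mm and 8.59 degrees, less where a joint would pass 70% of its speed; a pose out of reach is approached as far as the arm can. A call is refused whole if a number of a shift passes 5 or a number of a turn 8.59, either way. A call with a gripper value outside its range is refused whole. The fingers move at their own pace and stop on an object; the grip force is fixed at half the most. Time passes only in rows, so rows that do not move let the fingers close. It gives the time, the measured TCP pose, the force and the opening at its end, in the units of the state.
- sensors.read_state(): the state, without advancing time (a new reading comes with each control period).
- vision.camera(name): name is "scene" or "top"; returns the picture (384x512x3 uint8, red, green, blue); there is no depth.
- vision.camera_model(name): a dict with "camera_matrix" (3x3 intrinsics, pixels), "R" (3x3) and "t" (3): a world point X has camera coordinates R X + t. Camera axes: x right, y down, z forward; pixel columns grow to the right and rows downward; lengths in m; the calibration is good to about 2 mm. A picture is of the moment at which its call begins. camera_model takes no time and is no camera call.
- bot.job_done(): hands the job in, once; it reports no verdict.
The state is a dict: "time": time; "joint_pos": joint angles; "joint_vel": joint speeds; "effort": joint torques, N m; "tcp_pos": TCP position; "ee_rot": TCP orientation; "ft_force": force on the tool from outside, world axes, zero at the start; "torque": the same for the moment, N m; "finger_gap": finger opening in m.
Only numpy, scipy, OpenCV 4.12 (cv2) and the standard library are available. Lean on these libraries where they do the work, as an engineer would, in place of code of your own. Each camera call takes 0.05 s, during which the arm holds its last target.

TASK

Pull the filter tray out of the grey bench unit all the way to its stop; it must stay out. Then, without taking the knurled collar off its mount, turn it clockwise (seen from above) until its hidden keyway drops over the locating pin, and push it down against its spring until it sits fully home on the flange. Finish while still gripping it and holding it pushed home - do not let go - and leave the other things around the unit where they are.

Things in the scene. Friction and masses are not known exactly. Their poses are not given: they have to be found in the camera images.
- unit_front (a point): Middle of the lower front edge of the bench filter unit, a grey sheet-metal box fixed to the bench: 200 deep (its +x, away from the robot), 176 wide (y), 95 mm high. The tray comes out of this front along the unit's -x, towards the robot; z up. A paint jar 74 mm across and 55 mm high is fixed on top, centred 150 mm behind the front edge.
- drawer (a joint): How far the filter tray is pulled out, in m: 0 shut (start), 0.13 at its stop. It slides along the unit's -x with about 2.5 N of friction and stays where it is left. The tray's side walls, 140 mm apart inside, reach 44 mm above the bench, its front plate 87 mm.
- drawer_handle (a point): Middle of the bar handle on the tray's front: a level round bar 10 mm thick, 96 mm long along the unit's y, 78 mm above the bench, 48 mm in front of the front plate, joined to it only at the bar's two ends. Axes as the unit's.
- mount (a point): Centre of the flange's upper face in the tray, 30 mm above the bench, 60 mm behind the front plate; moves with the tray, axes as the unit's. Tray fully out: the housing's front edge is 70 mm behind it. A spigot 22 mm thick, 36 mm high stands on it, and, hidden under the collar 20.5 mm from the centre, one upright pin 5 mm thick, 9 mm high.
- seat_ring (a point): Centre of the upper face of the sprung seat ring (34 mm across) round the spigot, which carries the collar; 12 mm above the flange when free. It yields downwards, with about 3 N at first and 8 N when level with the flange, and rises again when let go.
- collar: The loose dark steel collar with a knurled rim, standing round the spigot on the seat ring: 58 mm across, 32 mm high, about 0.12 kg, bore 25 mm. Origin at the centre of its underside, z up; 12 mm above the flange at the start. In its underside, hidden by the outer skirt, is one blind keyway 10.5 mm deep, 9 mm wide; its direction cannot be seen.
- collar_top (a point): Centre of the collar's upper face, 32 mm above its underside. Turned clockwise from above by 0.35 to 1.2 rad from the start, the keyway meets the pin (it catches within 0.09 rad) and the collar can be pushed 12 mm down onto the flange, its top then 62 mm above the bench. At other angles it stops on the pin after 3 mm, its top 71 mm above the bench.
- paint_bottle_a: Bystander, to be left alone: small paint bottle with a black cap, 27x28x60 mm. Origin at the centre of its underside.
- paint_bottle_b: Bystander, to be left alone: small white paint bottle, 27x28x60 mm. Origin at the centre of its underside.
- glue_bottle: Bystander, to be left alone: slim glue bottle with a needle nozzle, 24x33x90 mm. Origin at the centre of its underside.
- van: Bystander, to be left alone: toy-sized model van, 23x64x29 mm. Origin at the centre of its underside.
- sanding_block: Bystander, to be left alone: brown sanding block, 56x90x26 mm. Origin at the centre of its underside.

How it is judged:
On the way, in this order (a step that is already met when the one before it is completed fails the run):
1. the tray is pulled out to its stop, the collar still standing up on its spring (value of joint drawer above 0.125 m and z of collar in the frame of mount above 0.007 m), for 0.2 s.
2. the keyway has dropped over the pin and the collar is pushed home (z of collar in the frame of mount below 0.0028 m and horizontal distance between collar and mount below 0.004 m), for 0.2 s.
At the end, for the whole second after the job is handed in: The gripper still holds the collar (over 3 N between them), which is at rest and home: underside within 2.8 mm of the flange, within 4 mm of its centre. The tray is still out by at least 118 of 130 mm. Each bystander is within 30 mm of where it stood (all of step 2 and value of joint drawer above 0.118 m and contact force between the fingers and collar above 3 N and linear speed of collar below 0.02 m/s and not (distance of any of paint_bottle_a, paint_bottle_b, glue_bottle, van, sanding_block from where it was at the start of the episode above 0.03 m)); the arm keeps its last pose, push and grip.
It fails at once if the collar is lifted off its mount (underside more than 30 mm above the flange) (z of collar in the frame of mount above 0.03 m).
It fails at once if a bystander is moved more than 30 mm (distance of any of paint_bottle_a, paint_bottle_b, glue_bottle, van, sanding_block from where it was at the start of the episode above 0.03 m).
It also fails if it takes over 62 s, if anything falls off the work surface, if the arm or the gripper's body presses on something with over 40 N, if the wrist force passes 120 N, or if a joint passes its speed limit or range.

## Working session

There is one attempt and no reset: what is moved stays moved. The work goes in short steps, Python scripts to look and compute and a tool call to move; the robot and the scene stay as the last step left them, time stands still between calls to the robot, and variables do not carry over. Pictures are saved under pics/ and viewed, and the job is handed in when it is done.

Besides the shell and the picture viewer there is one more tool, called by a JSON object that holds its "fn" and its "kwargs". move_arm: Moves the arm, as the interface text tells. Its arguments: {"type":"object","properties":{"commands":{"type":"array","items":{"type":"object","properties":{"dp":{"type":"array","items":{"type":"number"}},"twist":{"type":"number"},"jaw":{"type":"number"}}}}},"required":["commands"]}

```bash
mkdir -p pics; ls; python3 - <<'E'
from station import sensors, vision, bot
import cv2,numpy as np
for n in("scene","top"):
    im=vision.camera(n); cv2.imwrite(f"pics/{n}0.png",cv2.cvtColor(im,cv2.COLOR_RGB2BGR))
    m=vision.camera_model(n); print(n,m)
s=sensors.read_state(); print(s)
print(bot.grasp_offset)
E
```

```text
pics
scene {'camera_matrix': array([[442.74055425,   0.        , 249.77390903],
       [  0.        , 442.74055425, 192.37167724],
       [  0.        ,   0.        ,   1.        ]]), 'R': array([[-0.85781646, -0.51389545,  0.00789865],
       [-0.31851909,  0.51949904, -0.79288482],
       [ 0.40335656, -0.68266552, -0.60932033]]), 't': array([0.32612354, 0.40414277, 0.62591968])}
top {'camera_matrix': array([[475.85100921,   0.        , 256.60700364],
       [  0.        , 475.85100921, 193.62165938],
       [  0.        ,   0.        ,   1.        ]]), 'R': array([[-0.02945643, -0.9993732 , -0.0196349 ],
       [-0.99274806,  0.03154028, -0.1160022 ],
       [ 0.11654878,  0.01607549, -0.99305486]]), 't': array([-0.26845813,  0.58031375,  0.87134278])}
{'time': 0.1, 'joint_pos': array([-1.22597212,  0.39909213,  0.04504514,  1.53773809, -0.01871763,
        1.20688162, -0.0507008 ]), 'joint_vel': array([-0.00029299, -0.00028429,  0.00064203, -0.00405596,  0.00014619,
        0.0001042 ,  0.00062032]), 'effort': array([ 3.38538717e-03, -4.76260042e+01,  1.36969518e+00, -2.54948688e+01,
        1.19690286e-02,  4.94656008e-03, -4.25484757e-06]), 'tcp_pos': array([0.27882392, 0.58648096, 0.19559138]), 'ee_rot': array([[-9.03157889e-01,  4.29308078e-01, -6.33109826e-04],
       [ 4.29308532e-01,  9.03156522e-01, -1.57493543e-03],
       [-1.04335236e-04, -1.69421481e-03, -9.99998559e-01]]), 'ft_force': array([0.44703976, 0.79126693, 0.20000878]), 'torque': array([ 0.01202834, -0.05011328,  0.0500992 ]), 'finger_gap': 0.0849929574367205}
0.0187
```

View pics/scene0.png

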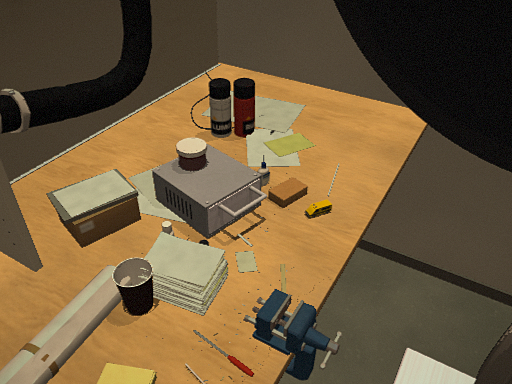

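View pics/top0.png

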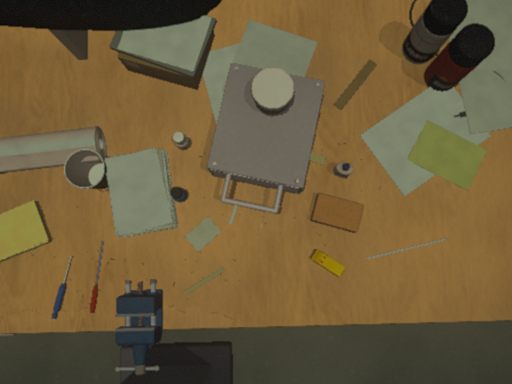

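The top view shows the unit with its top spanning about (233,65)-(323,80)-(303,190)-(210,170). The handle bar is near (222,205)-(280,211). The scene view shows the handle at about (220,208)-(265,197). I'll zoom in and measure.

```bash
python3 - <<'E'
import cv2
a=cv2.imread("pics/top0.png")[50:240,150:380]; cv2.imwrite("pics/z1.png",cv2.resize(a,None,fx=3.4,fy=3.1579*1,interpolation=cv2.INTER_CUBIC)[:600])
a=cv2.imread("pics/scene0.png")[130:260,140:320]; cv2.imwrite("pics/z2.png",cv2.resize(a,None,fx=4.4,fy=4.4,interpolation=cv2.INTER_CUBIC))
E
```

```text
(no output)
```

View pics/z1.png

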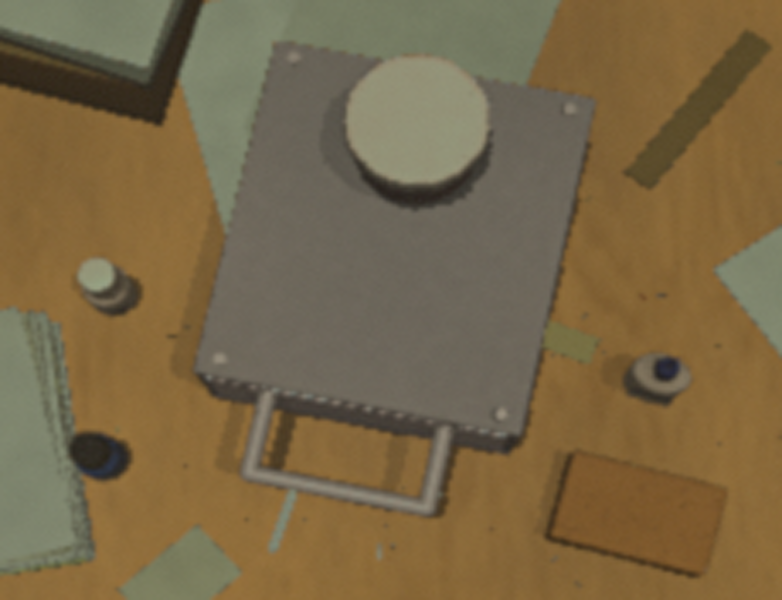

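View pics/z2.png

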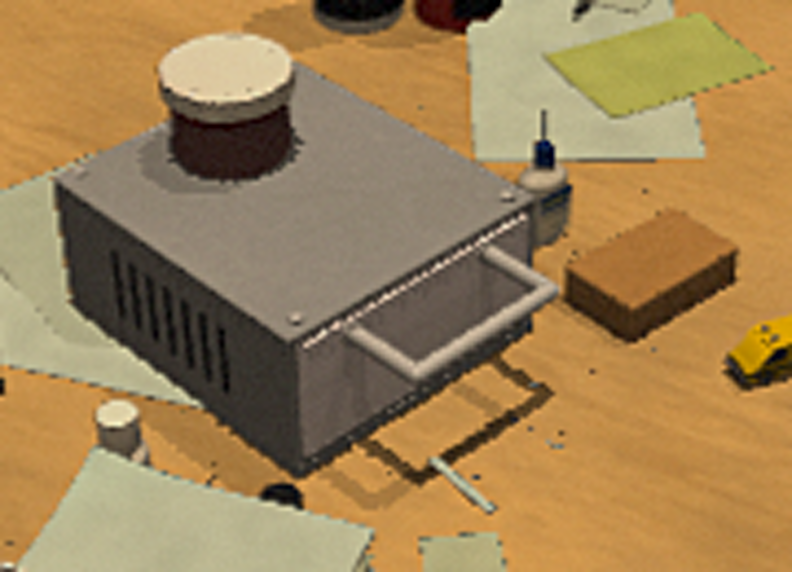

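In the zooms, the roof corners (z1 px) are about (275,42), (595,98), (523,435) and (197,373). The bar ends are about (246,473) and (434,508).

```bash
cat > h.py <<'E'
from station import sensors, vision, bot
import cv2,numpy as np
def ray(n,uv,z):
    m=vision.camera_model(n);K,R,t=m["camera_matrix"],np.array(m["R"]),np.array(m["t"])
    c=-R.T@t;d=R.T@np.linalg.inv(K)@np.array([uv[0],uv[1],1.])
    return c+d*(z-c[2])/d[2]
def proj(n,X):
    m=vision.camera_model(n);p=m["camera_matrix"]@(m["R"]@np.array(X)+m["t"]);return p[:2]/p[2]
def st():
    s=sensors.read_state();print(round(s["time"],2),s["tcp_pos"].round(4),s["ft_force"].round(1),s["finger_gap"].round(4),s["ee_rot"].round(3).tolist());return s
E
python3 - <<'E'
from h import *
np.set_printoptions(suppress=True,precision=4)
f=lambda u,v:(150+(u+.5)/3.4-.5,50+(v+.5)/3.1579-.5)
g=lambda u,v:(140+(u+.5)/4.4-.5,130+(v+.5)/4.4-.5)
C=[ray("top",f(*p),.095) for p in[(275,42),(595,98),(523,435),(197,373)]]
for c in C:print(c)
for i in range(4):
    d=C[(i+1)%4]-C[i];print(np.linalg.norm(d),np.degrees(np.arctan2(d[1],d[0])))
B=[ray("top",f(*p),.078) for p in[(246,473),(434,508)]]
B2=[ray("scene",g(*p),.078) for p in[(417,370),(551,290)]]
for q in(B,B2):print(q,np.linalg.norm(q[1]-q[0]),np.degrees(np.arctan2(*(q[1]-q[0])[:2])),(q[0]+q[1])/2)
C2=[ray("scene",g(*p),.095) for p in[(297,343),(528,210)]];print("scene roof front",C2)
for n,p,z in[("white",(98,275),.06),("black",(95,450),.06),("glue",(667,368),.08)]:print(n,ray("top",f(*p),z))
E
```

```text
[ 0.8054 -0.2467  0.095 ]
[ 0.7657 -0.416   0.095 ]
[ 0.5727 -0.3699  0.095 ]
[ 0.6133 -0.2014  0.095 ]
0.17393660056446583 -103.1866813699054
0.1984290630165176 166.56349517262439
0.1733092067244849 76.45864161105686
0.19735449010822656 -13.254755866584214
[array([ 0.5578, -0.2244,  0.078 ]), array([ 0.5347, -0.3229,  0.078 ])] 0.1012397796209229 -166.84215554218306 [ 0.5463 -0.2736  0.078 ]
[array([ 0.5567, -0.2286,  0.078 ]), array([ 0.5319, -0.3189,  0.078 ])] 0.0936822322974348 -164.62673296405373 [ 0.5443 -0.2738  0.078 ]
scene roof front [array([ 0.6065, -0.1985,  0.095 ]), array([ 0.5661, -0.3537,  0.095 ])]
white [ 0.68   -0.1438  0.06  ]
black [ 0.5758 -0.1411  0.06  ]
glue [ 0.6106 -0.4488  0.08  ]
```

Two views agree: unit yaw is about -13.3°, the handle is at about (0.545,-0.274), and the front edge is at about (0.593,-0.286). Sizes match the spec to within a few mm. Next I'll plan the approach rows.

```bash
cat >> h.py <<'E'
def plan(target,yaw_y,n,jaw,R=None,p=None):
    """target TCP, yaw (deg) of tool y; tool stays as tilted now. prints rows"""
    s=sensors.read_state(); R=s["ee_rot"] if R is None else R; p=s["tcp_pos"] if p is None else p
    cur=np.degrees(np.arctan2(R[1,1],R[0,1])); tw=-(yaw_y-cur); tw=(tw+180)%360-180
    tws=round(tw/n,1); step=(np.array(target)-p)/n; rows=[]
    for i in range(n):
        d=np.round(R.T@(np.array(target)-p)/(n-i)*100,1)
        rows.append({"dp":d.tolist(),"twist":tws,"jaw":jaw})
        p=p+R@d/100; a=np.radians(tws)
        R=R@np.array([[np.cos(a),-np.sin(a),0],[np.sin(a),np.cos(a),0],[0,0,1]])
    for r in rows: print(r)
    return p,R
E
python3 - <<'E'
from h import *
plan((.545,-.274,.19),-13.3,20,.45)
E
```

```text
{'dp': [-3.0, -3.3, 0.0], 'twist': np.float64(3.9), 'jaw': 0.45}
{'dp': [-3.3, -3.1, 0.0], 'twist': np.float64(3.9), 'jaw': 0.45}
{'dp': [-3.5, -2.9, 0.0], 'twist': np.float64(3.9), 'jaw': 0.45}
{'dp': [-3.7, -2.6, 0.0], 'twist': np.float64(3.9), 'jaw': 0.45}
{'dp': [-3.8, -2.4, 0.0], 'twist': np.float64(3.9), 'jaw': 0.45}
{'dp': [-4.0, -2.1, 0.0], 'twist': np.float64(3.9), 'jaw': 0.45}
{'dp': [-4.1, -1.8, 0.0], 'twist': np.float64(3.9), 'jaw': 0.45}
{'dp': [-4.2, -1.5, 0.1], 'twist': np.float64(3.9), 'jaw': 0.45}
{'dp': [-4.3, -1.3, 0.0], 'twist': np.float64(3.9), 'jaw': 0.45}
{'dp': [-4.4, -1.0, 0.1], 'twist': np.float64(3.9), 'jaw': 0.45}
{'dp': [-4.5, -0.7, 0.0], 'twist': np.float64(3.9), 'jaw': 0.45}
{'dp': [-4.5, -0.3, 0.1], 'twist': np.float64(3.9), 'jaw': 0.45}
{'dp': [-4.5, -0.0, 0.0], 'twist': np.float64(3.9), 'jaw': 0.45}
{'dp': [-4.5, 0.3, 0.1], 'twist': np.float64(3.9), 'jaw': 0.45}
{'dp': [-4.5, 0.6, 0.0], 'twist': np.float64(3.9), 'jaw': 0.45}
{'dp': [-4.4, 0.8, 0.1], 'twist': np.float64(3.9), 'jaw': 0.45}
{'dp': [-4.3, 1.2, 0.0], 'twist': np.float64(3.9), 'jaw': 0.45}
{'dp': [-4.3, 1.4, 0.1], 'twist': np.float64(3.9), 'jaw': 0.45}
{'dp': [-4.1, 1.7, 0.0], 'twist': np.float64(3.9), 'jaw': 0.45}
{'dp': [-4.1, 2.0, 0.1], 'twist': np.float64(3.9), 'jaw': 0.45}
```

{"fn": "move_arm", "kwargs": {"commands": [{"dp": [-3.0, -3.3, 0], "twist": 3.9, "jaw": 0.45}, {"dp": [-3.3, -3.1, 0], "twist": 3.9, "jaw": 0.45}, {"dp": [-3.5, -2.9, 0], "twist": 3.9, "jaw": 0.45}, {"dp": [-3.7, -2.6, 0], "twist": 3.9, "jaw": 0.45}, {"dp": [-3.8, -2.4, 0], "twist": 3.9, "jaw": 0.45}]}}

```text
time: 0.6
tcp_pos: [0.3459, 0.3695, 0.1962]
ee_rot: [[-0.706, 0.708, -0.0], [0.708, 0.706, -0.0], [-0.0, -0.0, -1.0]]
ft_force: [0.8, 0.7, 1.1]
finger_gap: 0.039
```

{"fn": "move_arm", "kwargs": {"commands": [{"dp": [-4.0, -2.1, 0], "twist": 3.9, "jaw": 0.45}, {"dp": [-4.1, -1.8, 0], "twist": 3.9, "jaw": 0.45}, {"dp": [-4.2, -1.5, 0], "twist": 3.9, "jaw": 0.45}, {"dp": [-4.3, -1.3, 0], "twist": 3.9, "jaw": 0.45}, {"dp": [-4.4, -1.0, 0], "twist": 3.9, "jaw": 0.45}]}}

```text
time: 1.1
tcp_pos: [0.4118, 0.1552, 0.1963]
ee_rot: [[-0.429, 0.903, -0.0], [0.903, 0.429, 0.0], [0.0, -0.0, -1.0]]
ft_force: [1.0, -0.3, -0.3]
finger_gap: 0.0387
```

```bash
python3 - <<'E'
from h import *
s=st();print(s["joint_pos"].round(2))
plan((.545,-.274,.19),-13.3,10,.45)
E
```

```text
Traceback (most recent call last):
  File "h.py", line 10, in st
    s=sensors.read_state();print(round(s["time"],2),s["tcp_pos"].round(4),s["ft_force"].round(1),s["finger_gap"].round(4),s["ee_rot"].round(3).tolist());return s
                                                                                                 ^^^^^^^^^^^^^^^^^^^^^
AttributeError: 'float' object has no attribute 'round'
```

Tracking matches the plan, so I'll continue.

{"fn": "move_arm", "kwargs": {"commands": [{"dp": [-4.5, -0.7, 0], "twist": 3.9, "jaw": 0.45}, {"dp": [-4.5, -0.3, 0], "twist": 3.9, "jaw": 0.45}, {"dp": [-4.5, 0, 0], "twist": 3.9, "jaw": 0.45}, {"dp": [-4.5, 0.3, 0], "twist": 3.9, "jaw": 0.45}, {"dp": [-4.5, 0.6, 0], "twist": 3.9, "jaw": 0.45}]}}

```text
time: 1.6
tcp_pos: [0.48, -0.0602, 0.1965]
ee_rot: [[-0.103, 0.995, 0.0], [0.995, 0.103, 0.001], [0.001, 0.0, -1.0]]
ft_force: [0.6, 1.2, -0.1]
finger_gap: 0.0389
```

{"fn": "move_arm", "kwargs": {"commands": [{"dp": [-4.4, 0.8, 0], "twist": 3.9, "jaw": 0.45}, {"dp": [-4.3, 1.2, 0], "twist": 3.9, "jaw": 0.45}, {"dp": [-4.3, 1.4, 0], "twist": 3.9, "jaw": 0.45}, {"dp": [-4.1, 1.7, 0], "twist": 3.9, "jaw": 0.45}, {"dp": [-4.1, 2.0, 0], "twist": 3.9, "jaw": 0.45}]}}

```text
time: 2.1
tcp_pos: [0.5451, -0.2747, 0.196]
ee_rot: [[0.234, 0.972, -0.0], [0.972, -0.234, 0.001], [0.001, -0.001, -1.0]]
ft_force: [0.4, 0.6, 0.6]
finger_gap: 0.0386
```

```bash
sed -i 's/s\["finger_gap"\].round(4)/s["finger_gap"]/' h.py; python3 - <<'E'
from h import *
s=st();print(s["joint_pos"].round(2))
im=vision.camera("scene")
cv2.imwrite("pics/s1.png",cv2.cvtColor(im,cv2.COLOR_RGB2BGR))
im=vision.camera("top")
cv2.imwrite("pics/t1.png",cv2.cvtColor(im,cv2.COLOR_RGB2BGR))
s=st()
plan((.545,-.274,.059),-13.3,4,.45)
E
```

```text
2.1 [ 0.5451 -0.2747  0.196 ] [0.4 0.6 0.6] 0.03857930481185687 [[0.234, 0.972, -0.0], [0.972, -0.234, 0.001], [0.001, -0.001, -1.0]]
[-0.17  0.42  0.77  1.65 -0.31  1.2   0.43]
2.2 [ 0.5435 -0.2813  0.196 ] [-0.3  0.3  0.2] 0.03847815805724376 [[0.241, 0.97, -0.002], [0.97, -0.241, -0.006], [-0.007, -0.0, -1.0]]
{'dp': [0.2, -0.0, 3.4], 'twist': np.float64(-0.2), 'jaw': 0.45}
{'dp': [0.2, -0.0, 3.4], 'twist': np.float64(-0.2), 'jaw': 0.45}
{'dp': [0.2, -0.0, 3.4], 'twist': np.float64(-0.2), 'jaw': 0.45}
{'dp': [0.2, -0.0, 3.5], 'twist': np.float64(-0.2), 'jaw': 0.45}
```

View pics/s1.png

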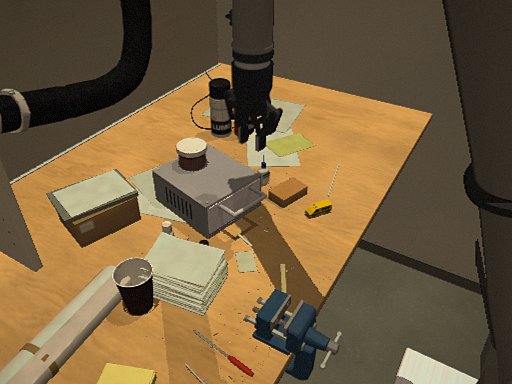

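The scene view shows the gripper above the handle, with the tips at about (262,140). I'll settle first, then descend.

{"fn": "move_arm", "kwargs": {"commands": [{"dp": [0, 0, 0], "twist": 0, "jaw": 0.45}, {"dp": [0, 0, 0], "twist": 0, "jaw": 0.45}, {"dp": [0, 0, 0], "twist": 0, "jaw": 0.45}]}}

```text
time: 2.5
tcp_pos: [0.545, -0.2715, 0.1963]
ee_rot: [[0.229, 0.973, 0.0], [0.973, -0.229, 0.002], [0.002, -0.0, -1.0]]
ft_force: [-0.6, 0.1, 0.1]
finger_gap: 0.0385
```

```bash
python3 - <<'E'
from h import *
s=st();print(s["joint_pos"].round(2))
plan((.545,-.274,.059),-13.3,4,.45)
E
```

```text
2.5 [ 0.545  -0.2715  0.1963] [-0.6  0.1  0.1] 0.0384897633047242 [[0.229, 0.973, 0.0], [0.973, -0.229, 0.002], [0.002, -0.0, -1.0]]
[-0.18  0.42  0.77  1.65 -0.31  1.2   0.43]
{'dp': [-0.1, 0.0, 3.4], 'twist': np.float64(0.0), 'jaw': 0.45}
{'dp': [-0.1, 0.0, 3.4], 'twist': np.float64(0.0), 'jaw': 0.45}
{'dp': [-0.0, 0.0, 3.5], 'twist': np.float64(0.0), 'jaw': 0.45}
{'dp': [-0.1, 0.1, 3.4], 'twist': np.float64(0.0), 'jaw': 0.45}
```

View pics/t1.png

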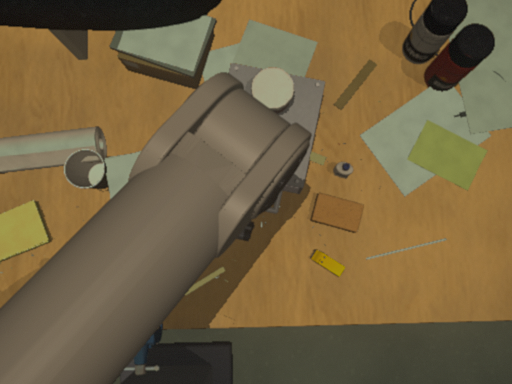

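The top view is blocked by the arm. I'll descend onto the bar and grip it.

{"fn": "move_arm", "kwargs": {"commands": [{"dp": [-0.1, 0, 3.4], "twist": 0, "jaw": 0.45}, {"dp": [-0.1, 0, 3.4], "twist": 0, "jaw": 0.45}, {"dp": [0, 0, 3.4], "twist": 0, "jaw": 0.45}, {"dp": [0, 0, 3.4], "twist": 0, "jaw": 0.45}, {"dp": [0, 0, 0], "twist": 0, "jaw": 0.45}]}}

```text
time: 3.0
tcp_pos: [0.5412, -0.2715, 0.0563]
ee_rot: [[0.23, 0.973, -0.008], [0.973, -0.23, 0.005], [0.003, -0.009, -1.0]]
ft_force: [-0.4, 0.4, -0.7]
finger_gap: 0.0381
```

```bash
python3 - <<'E'
from h import *
st();im=vision.camera("scene")[110:260,140:320]
cv2.imwrite("pics/s2.png",cv2.resize(cv2.cvtColor(im,cv2.COLOR_RGB2BGR),None,fx=4,fy=4,interpolation=cv2.INTER_CUBIC))
E
```

```text
3.0 [ 0.5412 -0.2715  0.0563] [-0.4  0.4 -0.7] 0.038088712640628 [[0.23, 0.973, -0.008], [0.973, -0.23, 0.005], [0.003, -0.009, -1.0]]
```

View pics/s2.png

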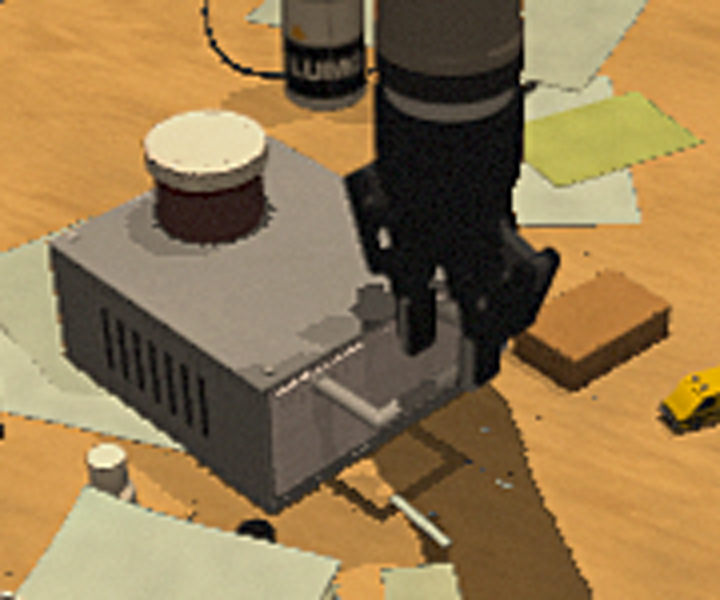

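The fingers straddle the bar, one on each side (about (415,330) and (480,350)). I'll close on it.

{"fn": "move_arm", "kwargs": {"commands": [{"dp": [0, 0, 0], "twist": 0, "jaw": 0.1}, {"dp": [0, 0, 0], "twist": 0, "jaw": 0.0}, {"dp": [0, 0, 0], "twist": 0, "jaw": 0.0}, {"dp": [0, 0, 0], "twist": 0, "jaw": 0.0}]}}

```text
time: 3.45
tcp_pos: [0.5451, -0.2759, 0.0617]
ee_rot: [[0.232, 0.973, 0.002], [0.973, -0.232, -0.0], [0.0, 0.002, -1.0]]
ft_force: [1.0, -0.1, -0.2]
finger_gap: -0.0001
```

```bash
python3 - <<'E'
from h import *
s=st();plan(s["tcp_pos"]+.145*np.array([-.973,.23,0]),-13.3,10,0)
E
```

```text
3.45 [ 0.5451 -0.2759  0.0617] [ 1.  -0.1 -0.2] -5.501036501670638e-05 [[0.232, 0.973, 0.002], [0.973, -0.232, -0.0], [0.0, 0.002, -1.0]]
{'dp': [-0.0, -1.4, -0.0], 'twist': np.float64(-0.0), 'jaw': 0}
{'dp': [-0.0, -1.5, -0.0], 'twist': np.float64(-0.0), 'jaw': 0}
{'dp': [-0.0, -1.4, -0.0], 'twist': np.float64(-0.0), 'jaw': 0}
{'dp': [-0.0, -1.5, -0.0], 'twist': np.float64(-0.0), 'jaw': 0}
{'dp': [-0.0, -1.4, -0.0], 'twist': np.float64(-0.0), 'jaw': 0}
{'dp': [-0.0, -1.5, -0.0], 'twist': np.float64(-0.0), 'jaw': 0}
{'dp': [-0.0, -1.4, -0.0], 'twist': np.float64(-0.0), 'jaw': 0}
{'dp': [-0.0, -1.5, -0.0], 'twist': np.float64(-0.0), 'jaw': 0}
{'dp': [-0.0, -1.4, -0.0], 'twist': np.float64(-0.0), 'jaw': 0}
{'dp': [-0.0, -1.5, -0.0], 'twist': np.float64(-0.0), 'jaw': 0}
```

The gap is 0, so the bar was missed. I'll look again.

```bash
python3 - <<'E'
from h import *
st();im=vision.camera("scene")[130:230,180:300]
cv2.imwrite("pics/s3.png",cv2.resize(cv2.cvtColor(im,cv2.COLOR_RGB2BGR),None,fx=6,fy=6,interpolation=cv2.INTER_CUBIC))
im=vision.camera("top")[100:250,170:350]
cv2.imwrite("pics/t3.png",cv2.resize(cv2.cvtColor(im,cv2.COLOR_RGB2BGR),None,fx=4,fy=4,interpolation=cv2.INTER_CUBIC))
s=st();print(proj("scene",s["tcp_pos"]),proj("scene",(.545,-.274,.078)))
E
```

```text
3.45 [ 0.5451 -0.2759  0.0617] [ 1.  -0.1 -0.2] -5.501036501670638e-05 [[0.232, 0.973, 0.002], [0.973, -0.232, -0.0], [0.0, 0.002, -1.0]]
3.55 [ 0.5446 -0.2757  0.0611] [-0.  -1.1  0.8] 8.460549895489614e-05 [[0.232, 0.973, 0.001], [0.973, -0.232, -0.0], [0.0, 0.001, -1.0]]
[250.25063529 209.70442897] [249.79054631 204.21772094]
```

View pics/s3.png

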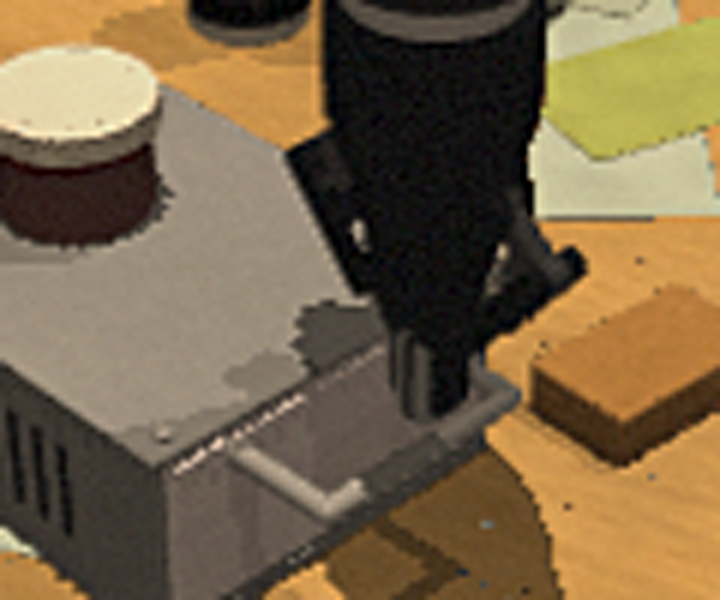

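View pics/t3.png

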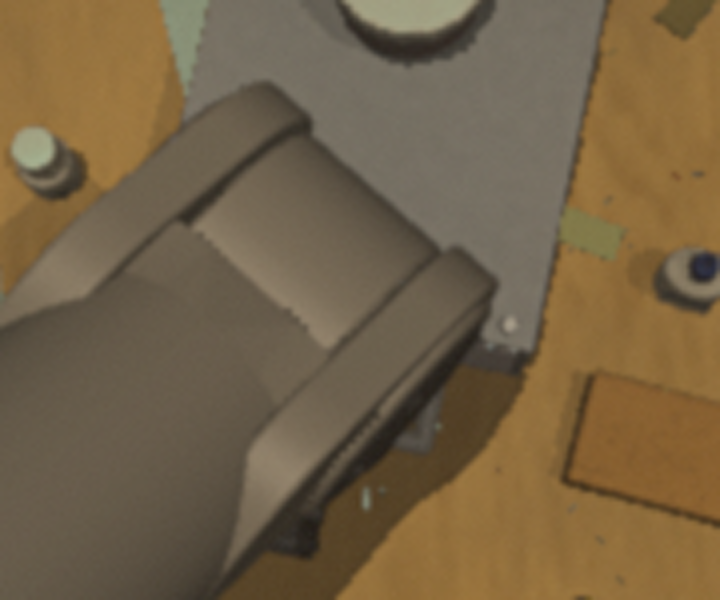

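```bash
python3 - <<'E'
from h import *
im=cv2.imread("pics/s3.png");im=np.clip((im/255.)**.45*255,0,255).astype(np.uint8)
s=sensors.read_state()
for X,c in[(s["tcp_pos"],(0,0,255)),((.545,-.274,.078),(0,255,0))]:
    p=((proj("scene",X)-[180,130]+.5)*6).astype(int);cv2.circle(im,tuple(int(v) for v in p),4,c,1)
cv2.imwrite("pics/s3b.png",im)
E
```

```text
(no output)
```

View pics/s3b.png

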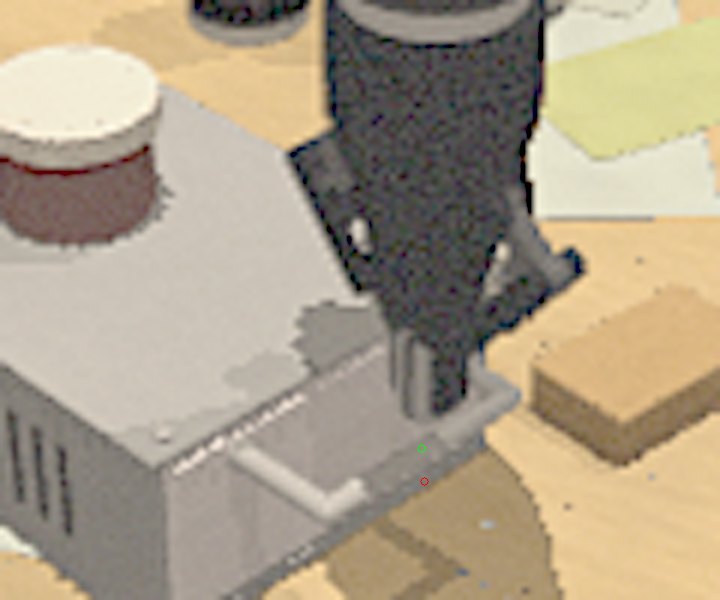

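```bash
python3 - <<'E'
from h import *
ux=np.array([.973,-.23,0]);uy=np.array([.23,.973,0])
t=np.array([.5412,-.2715,.0563])
for nm,X in[("front pad tip z64",t-.019*ux+[0,0,.008]),("front back-of-finger",t-.033*ux+[0,0,.008]),("rear pad tip",t+.019*ux+[0,0,.008]),("bar c",(.545,-.274,.078))]:
    p=proj("scene",X);print(nm,p,(p-[140,110]+.5)*4,(p-[180,130]+.5)*6)
m=vision.camera_model("scene");print(-m["R"].T@m["t"])
im=cv2.imread("pics/s2.png");im=np.clip((im/255.)**.4*255,0,255).astype(np.uint8)
cv2.imwrite("pics/s2b.png",cv2.resize(im[200:440,280:560],None,fx=2.5,fy=2.5))
E
```

```text
front pad tip z64 [256.78432081 214.00964649] [469.13728325 418.03858596] [463.70592488 507.05787893]
front back-of-finger [261.40743035 216.91842901] [487.62972139 429.67371604] [491.44458209 524.51057405]
rear pad tip [244.59413204 206.33978538] [420.37652817 387.35914153] [390.56479226 461.0387123 ]
bar c [249.79054631 204.21772094] [441.16218526 378.87088375] [421.74327789 448.30632562]
[0.15601252 0.38493541 0.69924833]
```

View pics/s2b.png

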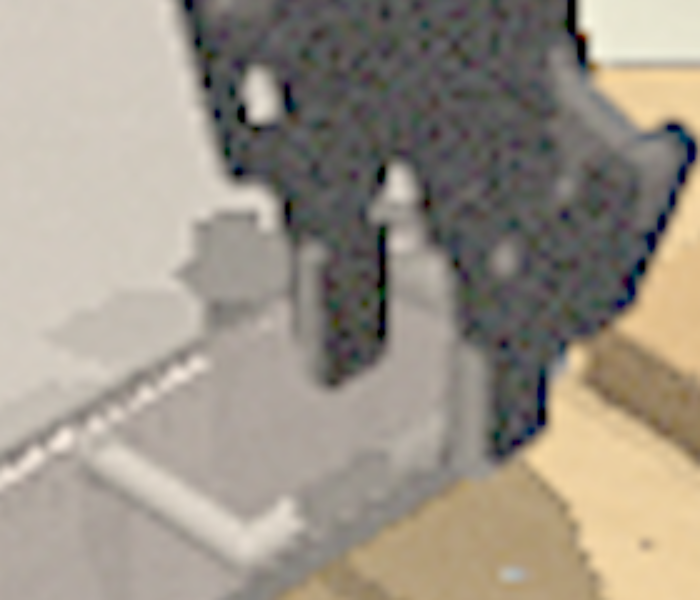

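```bash
python3 - <<'E'
from h import *
print(proj("scene",(.5451,-.2747,.196)),proj("scene",(.545,-.2747,.211)))
print(proj("top",(.5446,-.2757,.061)),proj("top",(.5446,-.2757,.2)))
im=cv2.imread("pics/s1.png")[80:180,200:320];im=np.clip((im/255.)**.4*255,0,255).astype(np.uint8)
cv2.imwrite("pics/s1b.png",cv2.resize(im,None,fx=6,fy=6,interpolation=cv2.INTER_CUBIC))
E
```

```text
[250.37609396 159.62540937] [250.4821643  153.48847788]
[251.04288206 206.6920683 ] [248.21856346 198.6723627 ]
```

View pics/s1b.png

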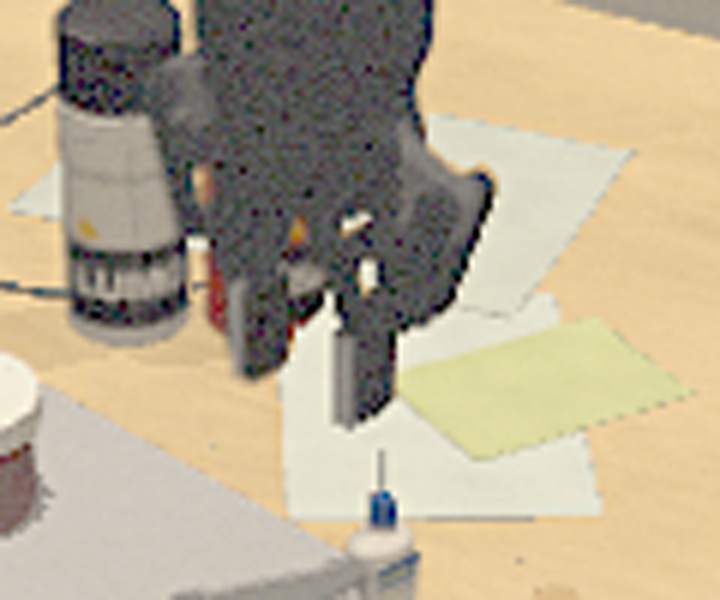

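The fingertips appear about 9 px higher in the image than the reported TCP projects, so they may be hovering above the bar. I'll probe gently downward with shut fingers and feel for contact.

{"fn": "move_arm", "kwargs": {"commands": [{"dp": [0, 0, 0.3], "twist": 0, "jaw": 0}, {"dp": [0, 0, 0], "twist": 0, "jaw": 0}]}}

```text
time: 3.75
tcp_pos: [0.544, -0.2753, 0.057]
ee_rot: [[0.232, 0.973, -0.001], [0.973, -0.232, 0.0], [0.0, -0.001, -1.0]]
ft_force: [0.4, -0.1, -0.0]
finger_gap: 0.0002
```

{"fn": "move_arm", "kwargs": {"commands": [{"dp": [0, 0, 0.3], "twist": 0, "jaw": 0}, {"dp": [0, 0, 0], "twist": 0, "jaw": 0}]}}

```text
time: 3.95
tcp_pos: [0.544, -0.2753, 0.0539]
ee_rot: [[0.232, 0.973, -0.001], [0.973, -0.232, 0.001], [0.0, -0.001, -1.0]]
ft_force: [0.1, -0.1, -0.7]
finger_gap: -0.0001
```

{"fn": "move_arm", "kwargs": {"commands": [{"dp": [0, 0, 0.3], "twist": 0, "jaw": 0}, {"dp": [0, 0, 0], "twist": 0, "jaw": 0}]}}

```text
time: 4.15
tcp_pos: [0.544, -0.2754, 0.051]
ee_rot: [[0.232, 0.973, -0.001], [0.973, -0.232, 0.0], [0.0, -0.001, -1.0]]
ft_force: [-0.5, -1.1, -1.0]
finger_gap: 0.0001
```

{"fn": "move_arm", "kwargs": {"commands": [{"dp": [0, 0, 0.3], "twist": 0, "jaw": 0}, {"dp": [0, 0, 0], "twist": 0, "jaw": 0}]}}

```text
time: 4.35
tcp_pos: [0.5444, -0.2757, 0.0484]
ee_rot: [[0.232, 0.973, 0.0], [0.973, -0.232, -0.0], [-0.0, 0.0, -1.0]]
ft_force: [0.2, -0.0, -0.2]
finger_gap: -0.0002
```

```bash
python3 - <<'E'
from h import *
im=vision.camera("scene")[130:230,180:300]
im=np.clip((im[:,:,::-1]/255.)**.45*255,0,255).astype(np.uint8)
cv2.imwrite("pics/s4.png",cv2.resize(im,None,fx=6,fy=6,interpolation=cv2.INTER_CUBIC))
E
```

```text
(no output)
```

View pics/s4.png

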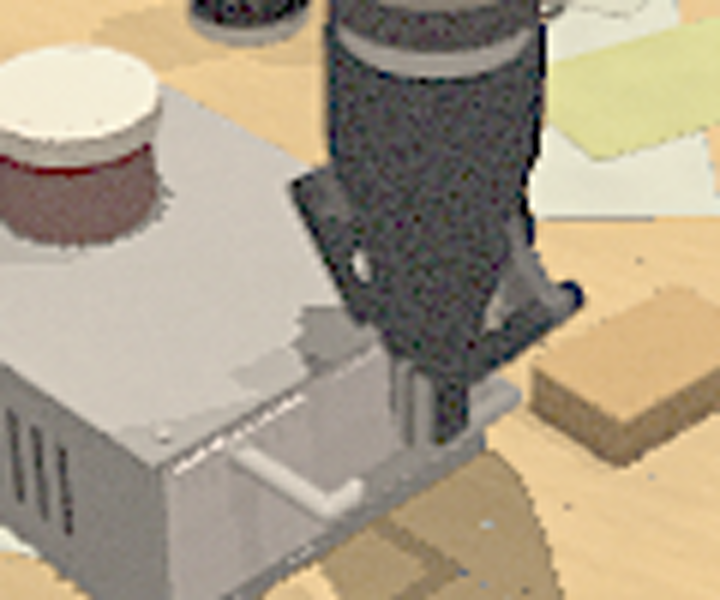

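The fingers now occlude the bar with no contact, so the tips sit roughly 35 mm above the reported TCP while xy agrees. I'll continue probing to measure the offset.

{"fn": "move_arm", "kwargs": {"commands": [{"dp": [0, 0, 0.2], "twist": 0, "jaw": 0}, {"dp": [0, 0, 0], "twist": 0, "jaw": 0}]}}

```text
time: 4.6
tcp_pos: [0.5445, -0.2756, 0.0481]
ee_rot: [[0.232, 0.973, 0.001], [0.973, -0.232, 0.001], [0.001, 0.0, -1.0]]
ft_force: [-2.6, 2.8, 9.8]
finger_gap: 0.0001
```

{"fn": "move_arm", "kwargs": {"commands": [{"dp": [0, 0, 0.2], "twist": 0, "jaw": 0}, {"dp": [0, 0, 0], "twist": 0, "jaw": 0}]}}

```text
time: 4.8
tcp_pos: [0.5446, -0.2757, 0.0479]
ee_rot: [[0.233, 0.973, 0.001], [0.973, -0.233, 0.002], [0.003, 0.001, -1.0]]
ft_force: [-5.2, 4.6, 21.0]
finger_gap: -0.0002
```

{"fn": "move_arm", "kwargs": {"commands": [{"dp": [0, 0, 0.2], "twist": 0, "jaw": 0}, {"dp": [0, 0, 0], "twist": 0, "jaw": 0}]}}

```text
time: 5.0
tcp_pos: [0.5447, -0.2756, 0.0477]
ee_rot: [[0.233, 0.973, 0.002], [0.973, -0.233, 0.004], [0.004, 0.001, -1.0]]
ft_force: [-9.5, 6.0, 32.4]
finger_gap: -0.0001
```

Contact came at a reported TCP z of 0.048, while the bar's top is at 0.083. The real tips are therefore 35 mm above the reading, and I'll correct for that: grasping the bar needs a reported z of about 0.024. Now lift, open, descend and grip.

{"fn": "move_arm", "kwargs": {"commands": [{"dp": [0, 0, -1.1], "twist": 0, "jaw": 0}, {"dp": [0, 0, -1.0], "twist": 0, "jaw": 0.45}, {"dp": [0, 0, 0], "twist": 0, "jaw": 0.45}, {"dp": [0, 0, 0], "twist": 0, "jaw": 0.45}, {"dp": [0, 0, 0], "twist": 0, "jaw": 0.45}]}}

```text
time: 5.5
tcp_pos: [0.5438, -0.2752, 0.0626]
ee_rot: [[0.232, 0.973, -0.001], [0.973, -0.232, 0.001], [0.0, -0.001, -1.0]]
ft_force: [0.1, 0.1, -1.2]
finger_gap: 0.0385
```

{"fn": "move_arm", "kwargs": {"commands": [{"dp": [0, 0, 1.0], "twist": 0, "jaw": 0.45}, {"dp": [0, 0, 1.0], "twist": 0, "jaw": 0.45}, {"dp": [0, 0, 1.0], "twist": 0, "jaw": 0.45}, {"dp": [0, 0, 0.9], "twist": 0, "jaw": 0.45}, {"dp": [0, 0, 0], "twist": 0, "jaw": 0.45}]}}

```text
time: 6.0
tcp_pos: [0.543, -0.2748, 0.0225]
ee_rot: [[0.232, 0.973, -0.003], [0.973, -0.232, 0.001], [0.001, -0.003, -1.0]]
ft_force: [-0.3, 0.3, -0.7]
finger_gap: 0.0384
```

{"fn": "move_arm", "kwargs": {"commands": [{"dp": [0, 0, 0], "twist": 0, "jaw": 0.2}, {"dp": [0, 0, 0], "twist": 0, "jaw": 0}, {"dp": [0, 0, 0], "twist": 0, "jaw": 0}, {"dp": [0, 0, 0], "twist": 0, "jaw": 0}]}}

```text
time: 6.4
tcp_pos: [0.545, -0.276, 0.025]
ee_rot: [[0.232, 0.973, 0.002], [0.973, -0.232, -0.001], [-0.0, 0.002, -1.0]]
ft_force: [0.6, -1.0, 0.2]
finger_gap: 0.0079
```

Bar gripped (gap 7.9 mm). Now pull.

{"fn": "move_arm", "kwargs": {"commands": [{"dp": [0, -0.6, 0], "twist": 0, "jaw": 0}, {"dp": [0, -1.4, 0], "twist": 0, "jaw": 0}, {"dp": [0, -1.6, 0], "twist": 0, "jaw": 0}, {"dp": [0, -1.6, 0], "twist": 0, "jaw": 0}, {"dp": [0, -1.6, 0], "twist": 0, "jaw": 0}]}}

```text
time: 6.9
tcp_pos: [0.479, -0.2598, 0.025]
ee_rot: [[0.232, 0.973, 0.003], [0.973, -0.232, -0.001], [-0.0, 0.003, -1.0]]
ft_force: [3.0, -0.6, -0.9]
finger_gap: 0.0081
```

{"fn": "move_arm", "kwargs": {"commands": [{"dp": [0, -1.6, 0], "twist": 0, "jaw": 0}, {"dp": [0, -1.6, 0], "twist": 0, "jaw": 0}, {"dp": [0, -1.0, 0], "twist": 0, "jaw": 0}, {"dp": [0, -0.6, 0], "twist": 0, "jaw": 0}, {"dp": [0, 0, 0], "twist": 0, "jaw": 0}]}}

```text
time: 7.4
tcp_pos: [0.4306, -0.2478, 0.0249]
ee_rot: [[0.232, 0.973, -0.001], [0.973, -0.232, 0.002], [0.002, -0.001, -1.0]]
ft_force: [-1.7, 2.0, 8.1]
finger_gap: 0.0082
```

{"fn": "move_arm", "kwargs": {"commands": [{"dp": [0, -0.5, 0], "twist": 0, "jaw": 0}, {"dp": [0, -0.5, 0], "twist": 0, "jaw": 0}, {"dp": [0, -0.2, 0], "twist": 0, "jaw": 0}, {"dp": [0, 0, 0], "twist": 0, "jaw": 0}]}}

```text
time: 7.8
tcp_pos: [0.42, -0.2452, 0.0249]
ee_rot: [[0.232, 0.973, 0.001], [0.973, -0.232, 0.001], [0.001, 0.0, -1.0]]
ft_force: [2.0, 3.4, 7.4]
finger_gap: 0.0083
```

{"fn": "move_arm", "kwargs": {"commands": [{"dp": [0, -0.2, 0], "twist": 0, "jaw": 0}, {"dp": [0, -0.2, 0], "twist": 0, "jaw": 0}, {"dp": [0, 0, 0], "twist": 0, "jaw": 0}]}}

```text
time: 8.1
tcp_pos: [0.4197, -0.2453, 0.025]
ee_rot: [[0.231, 0.973, 0.007], [0.973, -0.231, -0.003], [-0.001, 0.007, -1.0]]
ft_force: [9.0, 0.7, -2.8]
finger_gap: 0.0081
```

```bash
python3 - <<'E'
from h import *
s=st();print(s["joint_pos"].round(2))
im=vision.camera("scene")[:,:,::-1]
im2=np.clip((im[130:280,160:340]/255.)**.5*255,0,255).astype(np.uint8)
cv2.imwrite("pics/s5.png",cv2.resize(im2,None,fx=4,fy=4,interpolation=cv2.INTER_CUBIC))
E
```

```text
8.1 [ 0.4197 -0.2453  0.025 ] [ 9.   0.7 -2.8] 0.008107117115926024 [[0.231, 0.973, 0.007], [0.973, -0.231, -0.003], [-0.001, 0.007, -1.0]]
[-0.15  0.41  0.72  2.11 -0.39  0.75  0.58]
```

View pics/s5.png

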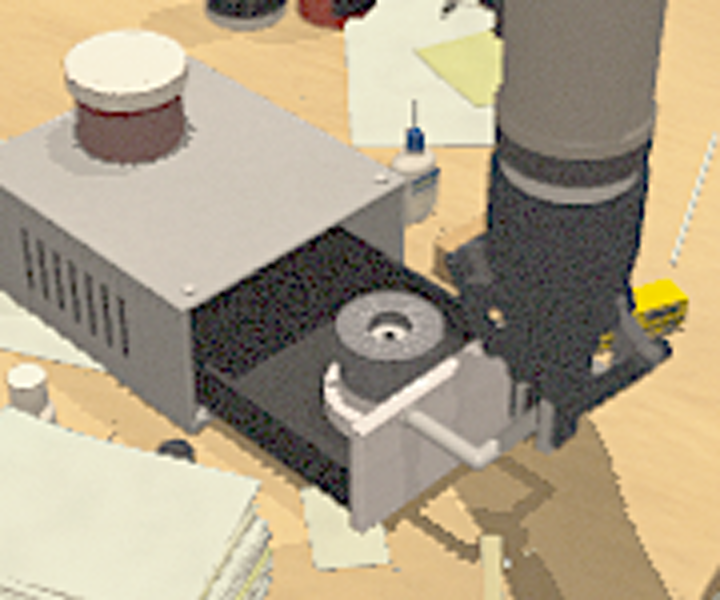

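The tray is out, with 9 N on the handle at the stop. The collar's top ellipse is centred at about (389,326) in the crop. I'll release, rise and measure the collar.

{"fn": "move_arm", "kwargs": {"commands": [{"dp": [0, 0, 0], "twist": 0, "jaw": 0.25}, {"dp": [0, 0, 0], "twist": 0, "jaw": 0.4}, {"dp": [0, 0, 0], "twist": 0, "jaw": 0.4}]}}

```text
time: 8.45
tcp_pos: [0.414, -0.2449, 0.0239]
ee_rot: [[0.233, 0.973, -0.003], [0.973, -0.233, 0.001], [-0.0, -0.003, -1.0]]
ft_force: [0.1, -0.4, -0.2]
finger_gap: 0.0343
```

{"fn": "move_arm", "kwargs": {"commands": [{"dp": [0, 0, -1.5], "twist": 0, "jaw": 0.4}, {"dp": [0, 0, -3], "twist": 0, "jaw": 0.4}, {"dp": [0, 0, -4], "twist": 0, "jaw": 0.6}, {"dp": [0, 0, -3], "twist": 0, "jaw": 1}, {"dp": [0, 0, 0], "twist": 0, "jaw": 1}]}}

```text
time: 8.95
tcp_pos: [0.4177, -0.2468, 0.1428]
ee_rot: [[0.233, 0.973, 0.006], [0.973, -0.233, -0.002], [-0.0, 0.007, -1.0]]
ft_force: [-0.3, -0.2, -0.1]
finger_gap: 0.0761
```

```bash
python3 - <<'E'
from h import *
s=st();print(s["joint_pos"].round(2))
for n in("scene","top"):
    im=vision.camera(n)[:,:,::-1]
    u,v=(160,130) if n=="scene" else (180,120)
    im2=np.clip((im[v:v+150,u:u+180]/255.)**.5*255,0,255).astype(np.uint8)
    cv2.imwrite(f"pics/{n}6.png",cv2.resize(im2,None,fx=4,fy=4,interpolation=cv2.INTER_CUBIC))
ux=np.array([.973,-.23,0])
f=np.array([.593,-.2857,.074]); print("pred mount",f-.07*ux,proj("scene",f-.07*ux),proj("top",f-.07*ux))
print("scene meas",ray("scene",(160+389.5/4-.5,130+326.5/4-.5),.074))
E
```

```text
8.95 [ 0.4177 -0.2468  0.1428] [-0.3 -0.2 -0.1] 0.0760784879448454 [[0.233, 0.973, 0.006], [0.973, -0.233, -0.002], [-0.0, 0.007, -1.0]]
[-0.3   0.21  0.85  2.01 -0.19  1.    0.41]
pred mount [ 0.52489 -0.2696   0.074  ] [256.57190528 209.70098136] [247.73162001 217.08455777]
scene meas [ 0.52186182 -0.26572552  0.074     ]
```

View pics/scene6.png

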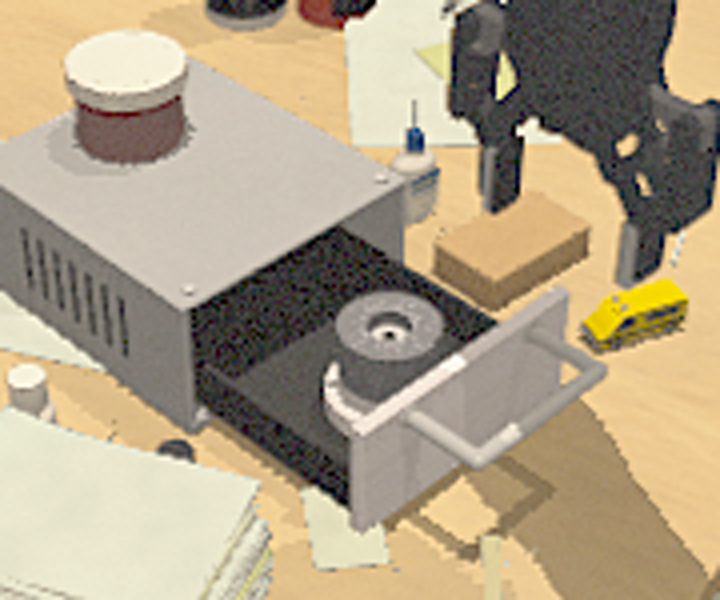

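View pics/top6.png

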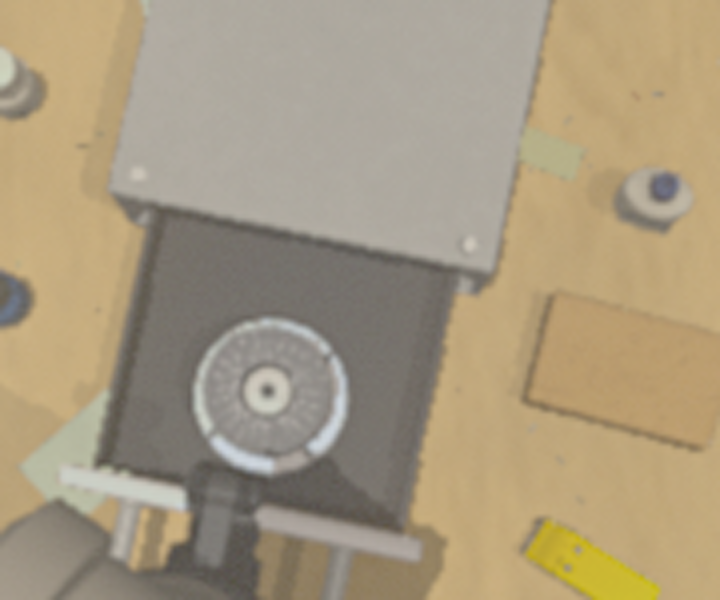

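Both views show the collar clearly. In the top crop the spigot centre is at about (267,391), and the flange ring is centred at about (271,395).

```bash
python3 - <<'E'
from h import *
f=lambda u,v:(180+(u+.5)/4-.5,120+(v+.5)/4-.5)
print("spigot top",ray("top",f(267,391),.066),"flange",ray("top",f(271.5,395),.030),"collar rim",ray("top",f(269,390),.074))
g=lambda u,v:(160+(u+.5)/4-.5,130+(v+.5)/4-.5)
print("scene spigot",ray("scene",g(389,334),.066),"collar top",ray("scene",g(389.5,326),.074))
L,Rr=ray("scene",g(335,326),.074),ray("scene",g(444,326),.074);print(np.linalg.norm(L-Rr))
s=st()
# gripper tip check: rear tip, front tip in scene
for q in((498,208),(635,284)):print(g(*q))
print(proj("scene",s["tcp_pos"]+[0,0,.035+.012]))
E
```

```text
spigot top [ 0.52498489 -0.26683528  0.066     ] flange [ 0.52546857 -0.26749759  0.03      ] collar rim [ 0.52486469 -0.26805923  0.074     ]
scene spigot [ 0.52307992 -0.26809986  0.066     ] collar top [ 0.5216275  -0.26586892  0.074     ]
0.059886664363407574
9.05 [ 0.4154 -0.2448  0.1394] [-0.6 -0.8 -0.8] 0.08546577273743033 [[0.232, 0.973, 0.0], [0.973, -0.232, 0.001], [0.001, -0.0, -1.0]]
(284.125, 181.625)
(318.375, 200.625)
[300.53057527 190.71683316]
```

The gripper tip midpoint predicted with the 35 mm offset plus open set-back is (300.5,190.7), against (301.2,191.1) measured, so the correction holds. The collar centre is about (0.5242,-0.2675). Next, move above it with the jaws along the unit's y.

```bash
python3 - <<'E'
from h import *
plan((.5242,-.2675,.139),76.7,12,1)
E
```

```text
{'dp': [0.0, 0.9, 0.0], 'twist': np.float64(-7.5), 'jaw': 1}
{'dp': [-0.1, 0.9, 0.0], 'twist': np.float64(-7.5), 'jaw': 1}
{'dp': [-0.2, 0.9, 0.0], 'twist': np.float64(-7.5), 'jaw': 1}
{'dp': [-0.3, 0.9, 0.0], 'twist': np.float64(-7.5), 'jaw': 1}
{'dp': [-0.4, 0.8, 0.0], 'twist': np.float64(-7.5), 'jaw': 1}
{'dp': [-0.6, 0.8, 0.0], 'twist': np.float64(-7.5), 'jaw': 1}
{'dp': [-0.6, 0.7, 0.0], 'twist': np.float64(-7.5), 'jaw': 1}
{'dp': [-0.7, 0.6, 0.0], 'twist': np.float64(-7.5), 'jaw': 1}
{'dp': [-0.8, 0.5, 0.0], 'twist': np.float64(-7.5), 'jaw': 1}
{'dp': [-0.9, 0.3, 0.0], 'twist': np.float64(-7.5), 'jaw': 1}
{'dp': [-0.9, 0.3, 0.0], 'twist': np.float64(-7.5), 'jaw': 1}
{'dp': [-0.9, 0.1, 0.0], 'twist': np.float64(-7.5), 'jaw': 1}
```

{"fn": "move_arm", "kwargs": {"commands": [{"dp": [0, 0.9, 0], "twist": -7.5, "jaw": 1}, {"dp": [-0.1, 0.9, 0], "twist": -7.5, "jaw": 1}, {"dp": [-0.2, 0.9, 0], "twist": -7.5, "jaw": 1}, {"dp": [-0.3, 0.9, 0], "twist": -7.5, "jaw": 1}, {"dp": [-0.4, 0.8, 0], "twist": -7.5, "jaw": 1}]}}

```text
time: 9.55
tcp_pos: [0.4593, -0.2533, 0.1373]
ee_rot: [[-0.412, 0.911, -0.004], [0.911, 0.412, 0.001], [0.003, -0.003, -1.0]]
ft_force: [0.1, 0.1, 0.7]
finger_gap: 0.0858
```

{"fn": "move_arm", "kwargs": {"commands": [{"dp": [-0.6, 0.8, 0], "twist": -7.5, "jaw": 1}, {"dp": [-0.6, 0.7, 0], "twist": -7.5, "jaw": 1}, {"dp": [-0.7, 0.6, 0], "twist": -7.5, "jaw": 1}, {"dp": [-0.8, 0.5, 0], "twist": -7.5, "jaw": 1}, {"dp": [-0.9, 0.3, 0], "twist": -7.5, "jaw": 1}]}}

```text
time: 10.05
tcp_pos: [0.5055, -0.2632, 0.137]
ee_rot: [[-0.882, 0.471, -0.005], [0.471, 0.882, 0.002], [0.005, -0.001, -1.0]]
ft_force: [-0.2, 0.0, 0.3]
finger_gap: 0.0853
```

{"fn": "move_arm", "kwargs": {"commands": [{"dp": [-0.9, 0.3, 0], "twist": -7.5, "jaw": 1}, {"dp": [-0.9, 0.1, 0], "twist": -7.5, "jaw": 1}, {"dp": [0, 0, 0], "twist": 0, "jaw": 1}, {"dp": [0, 0, 0], "twist": 0, "jaw": 1}, {"dp": [0, 0, 0], "twist": 0, "jaw": 1}]}}

```text
time: 10.55
tcp_pos: [0.5238, -0.2676, 0.1385]
ee_rot: [[-0.972, 0.235, -0.002], [0.235, 0.972, 0.001], [0.002, 0.0, -1.0]]
ft_force: [0.3, 0.3, 0.3]
finger_gap: 0.0855
```

```bash
python3 - <<'E'
from h import *
s=st();print(s["joint_pos"].round(2))
plan((.5242,-.2675,.018),76.7,6,1)
E
```

```text
10.55 [ 0.5238 -0.2676  0.1385] [0.3 0.3 0.3] 0.0855362514881348 [[-0.972, 0.235, -0.002], [0.235, 0.972, 0.001], [0.002, 0.0, -1.0]]
[ 0.02  0.37  0.48  1.76 -0.2   1.05  1.91]
{'dp': [-0.0, 0.0, 2.0], 'twist': np.float64(-0.0), 'jaw': 1}
{'dp': [-0.0, 0.0, 2.0], 'twist': np.float64(-0.0), 'jaw': 1}
{'dp': [-0.0, 0.0, 2.0], 'twist': np.float64(-0.0), 'jaw': 1}
{'dp': [-0.0, 0.0, 2.0], 'twist': np.float64(-0.0), 'jaw': 1}
{'dp': [-0.0, 0.0, 2.0], 'twist': np.float64(-0.0), 'jaw': 1}
{'dp': [-0.1, 0.0, 2.1], 'twist': np.float64(-0.0), 'jaw': 1}
```

{"fn": "move_arm", "kwargs": {"commands": [{"dp": [0, 0, 2], "twist": 0, "jaw": 1}, {"dp": [0, 0, 2], "twist": 0, "jaw": 1}, {"dp": [0, 0, 2], "twist": 0, "jaw": 1}, {"dp": [0, 0, 1], "twist": 0, "jaw": 1}, {"dp": [0, 0, 0], "twist": 0, "jaw": 1}]}}

```text
time: 11.05
tcp_pos: [0.5236, -0.267, 0.068]
ee_rot: [[-0.972, 0.233, -0.003], [0.233, 0.973, 0.001], [0.003, 0.0, -1.0]]
ft_force: [0.1, -0.2, -0.2]
finger_gap: 0.0856
```

```bash
python3 - <<'E'
from h import *
st()
im=vision.camera("scene")[130:280,160:340,::-1]
im2=np.clip((im/255.)**.45*255,0,255).astype(np.uint8)
cv2.imwrite("pics/s7.png",cv2.resize(im2,None,fx=4,fy=4,interpolation=cv2.INTER_CUBIC))
E
```

```text
11.05 [ 0.5236 -0.267   0.068 ] [ 0.1 -0.2 -0.2] 0.08558571299464328 [[-0.972, 0.233, -0.003], [0.233, 0.973, 0.001], [0.003, 0.0, -1.0]]
```

View pics/s7.png

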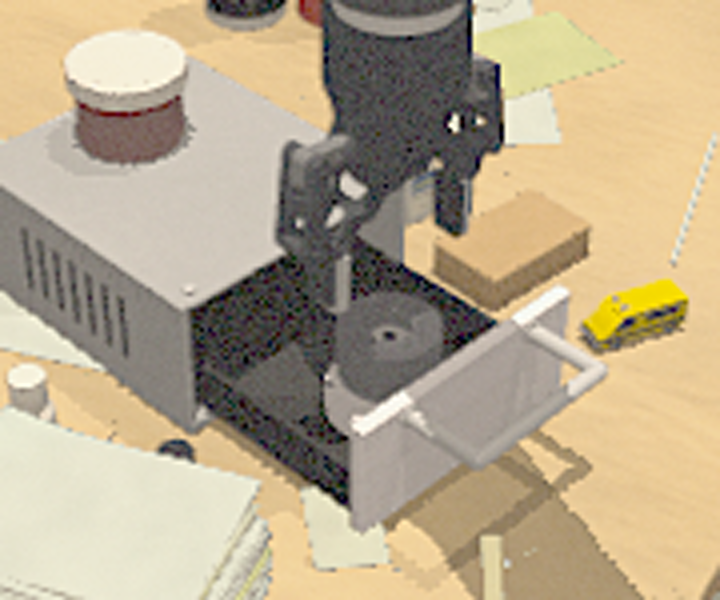

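The fingers, with tips at about (335,310) and (455,232), straddle the collar at about (389,326). I'll descend and grip.

{"fn": "move_arm", "kwargs": {"commands": [{"dp": [0, 0, 1.5], "twist": 0, "jaw": 1}, {"dp": [0, 0, 1.5], "twist": 0, "jaw": 1}, {"dp": [0, 0, 1.3], "twist": 0, "jaw": 1}, {"dp": [0, 0, 0.7], "twist": 0, "jaw": 1}, {"dp": [0, 0, 0], "twist": 0, "jaw": 1}]}}

```text
time: 11.6
tcp_pos: [0.5239, -0.2672, 0.0179]
ee_rot: [[-0.973, 0.232, -0.003], [0.232, 0.973, 0.001], [0.003, 0.0, -1.0]]
ft_force: [0.0, 0.2, -0.2]
finger_gap: 0.0854
```

{"fn": "move_arm", "kwargs": {"commands": [{"dp": [0, 0, 0], "twist": 0, "jaw": 0.85}, {"dp": [0, 0, 0], "twist": 0, "jaw": 0.75}, {"dp": [0, 0, 0], "twist": 0, "jaw": 0.7}]}}

```text
time: 11.9
tcp_pos: [0.5256, -0.268, 0.0201]
ee_rot: [[-0.973, 0.232, 0.001], [0.232, 0.973, -0.0], [-0.001, -0.0, -1.0]]
ft_force: [-0.3, -0.6, 0.8]
finger_gap: 0.0598
```

{"fn": "move_arm", "kwargs": {"commands": [{"dp": [0, 0, 0], "twist": 0, "jaw": 0.65}, {"dp": [0, 0, 0], "twist": 0, "jaw": 0.5}, {"dp": [0, 0, 0], "twist": 0, "jaw": 0.3}, {"dp": [0, 0, 0], "twist": 0, "jaw": 0.3}]}}

```text
time: 12.3
tcp_pos: [0.5255, -0.268, 0.0198]
ee_rot: [[-0.973, 0.232, 0.001], [0.232, 0.973, -0.0], [-0.001, -0.0, -1.0]]
ft_force: [0.1, 0.0, 1.5]
finger_gap: 0.0561
```

```bash
python3 - <<'E'
from h import *
s=st();print(s["torque"].round(2))
im=vision.camera("scene")[130:280,160:340,::-1]
im2=np.clip((im/255.)**.45*255,0,255).astype(np.uint8)
cv2.imwrite("pics/s8.png",cv2.resize(im2,None,fx=4,fy=4,interpolation=cv2.INTER_CUBIC))
E
```

```text
12.3 [ 0.5255 -0.268   0.0198] [0.1 0.  1.5] 0.05614104211336233 [[-0.973, 0.232, 0.001], [0.232, 0.973, -0.0], [-0.001, -0.0, -1.0]]
[-0.06 -0.08  0.02]
```

View pics/s8.png

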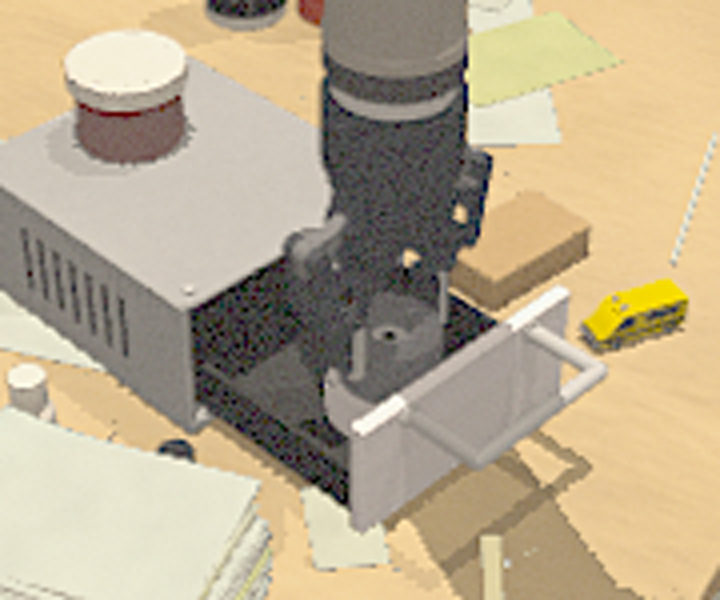

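The collar is gripped (gap 56 mm, no side load). I'll press lightly onto the pin, then turn.

{"fn": "move_arm", "kwargs": {"commands": [{"dp": [0, 0, 0.3], "twist": 0, "jaw": 0.3}, {"dp": [0, 0, 0.2], "twist": 0, "jaw": 0.3}, {"dp": [0, 0, 0], "twist": 0, "jaw": 0.3}]}}

```text
time: 12.65
tcp_pos: [0.5261, -0.2681, 0.0162]
ee_rot: [[-0.973, 0.232, 0.002], [0.232, 0.973, 0.0], [-0.002, 0.001, -1.0]]
ft_force: [-1.1, 1.5, 13.7]
finger_gap: 0.0562
```

{"fn": "move_arm", "kwargs": {"commands": [{"dp": [0, 0, 0], "twist": 3, "jaw": 0.3}, {"dp": [0, 0, 0], "twist": 4, "jaw": 0.3}, {"dp": [0, 0, 0], "twist": 4, "jaw": 0.3}, {"dp": [0, 0, 0], "twist": 0, "jaw": 0.3}]}}

```text
time: 13.05
tcp_pos: [0.526, -0.2688, 0.0162]
ee_rot: [[-0.91, 0.415, 0.002], [0.415, 0.91, -0.001], [-0.002, 0.0, -1.0]]
ft_force: [-1.2, 0.2, 12.2]
finger_gap: 0.0561
```

It's resting on the pin after a 3.6 mm drop, with 13 N. I'll keep turning.

{"fn": "move_arm", "kwargs": {"commands": [{"dp": [0, 0, 0], "twist": 3, "jaw": 0.3}, {"dp": [0, 0, 0], "twist": 3, "jaw": 0.3}, {"dp": [0, 0, 0], "twist": 3, "jaw": 0.3}, {"dp": [0, 0, 0], "twist": 0, "jaw": 0.3}]}}

```text
time: 13.45
tcp_pos: [0.526, -0.2683, 0.0149]
ee_rot: [[-0.835, 0.551, 0.002], [0.551, 0.835, -0.001], [-0.002, -0.0, -1.0]]
ft_force: [1.4, -0.3, 4.3]
finger_gap: 0.0563
```

```bash
python3 - <<'E'
from h import *
s=st();print(s["torque"].round(2),s["joint_pos"].round(2))
im=vision.camera("scene")[130:280,160:340,::-1]
im2=np.clip((im/255.)**.45*255,0,255).astype(np.uint8)
cv2.imwrite("pics/s9.png",cv2.resize(im2,None,fx=4,fy=4,interpolation=cv2.INTER_CUBIC))
E
```

```text
13.45 [ 0.526  -0.2683  0.0149] [ 1.4 -0.3  4.3] 0.05633125098661587 [[-0.835, 0.551, 0.002], [0.551, 0.835, -0.001], [-0.002, -0.0, -1.0]]
[-0.21 -0.24 -0.03] [ 0.01  0.54  0.51  1.86 -0.35  0.82  1.69]
```

View pics/s9.png

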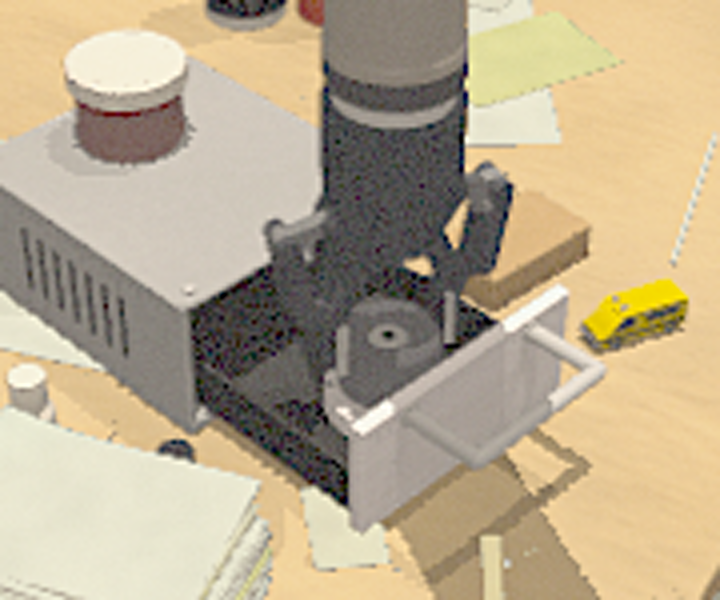

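The z followed the command and the force fell from 12 N to 4 N, so the keyway has caught at about 20°. Now push home.

{"fn": "move_arm", "kwargs": {"commands": [{"dp": [0, 0, 0.2], "twist": 0, "jaw": 0.3}, {"dp": [0, 0, 0.2], "twist": 0, "jaw": 0.3}, {"dp": [0, 0, 0], "twist": 0, "jaw": 0.3}]}}

```text
time: 13.8
tcp_pos: [0.5258, -0.2683, 0.0107]
ee_rot: [[-0.835, 0.551, 0.002], [0.551, 0.835, -0.001], [-0.002, 0.0, -1.0]]
ft_force: [1.4, -2.2, 6.4]
finger_gap: 0.0559
```

{"fn": "move_arm", "kwargs": {"commands": [{"dp": [0, 0, 0.2], "twist": 0, "jaw": 0.3}, {"dp": [0, 0, 0.1], "twist": 0, "jaw": 0.3}, {"dp": [0, 0, 0], "twist": 0, "jaw": 0.3}]}}

```text
time: 14.1
tcp_pos: [0.5258, -0.2683, 0.0086]
ee_rot: [[-0.835, 0.551, 0.002], [0.551, 0.835, -0.0], [-0.001, 0.001, -1.0]]
ft_force: [-0.2, -0.7, 11.4]
finger_gap: 0.056
```

{"fn": "move_arm", "kwargs": {"commands": [{"dp": [0, 0, 0.1], "twist": 0, "jaw": 0.3}, {"dp": [0, 0, 0.1], "twist": 0, "jaw": 0.3}, {"dp": [0, 0, 0], "twist": 0, "jaw": 0.3}]}}

```text
time: 14.4
tcp_pos: [0.527, -0.2686, 0.0086]
ee_rot: [[-0.835, 0.551, 0.004], [0.551, 0.835, -0.0], [-0.003, 0.002, -1.0]]
ft_force: [-1.8, 1.2, 21.5]
finger_gap: 0.0561
```

```bash
python3 - <<'E'
from h import *
s=st();print(s["torque"].round(2))
im=vision.camera("scene")[175:245,215:299,::-1]
im2=np.clip((im/255.)**.45*255,0,255).astype(np.uint8)
im2=cv2.resize(im2,None,fx=8,fy=8,interpolation=cv2.INTER_CUBIC)
cv2.imwrite("pics/s10.png",im2)
im=cv2.imread("pics/scene6.png")[180:460,220:556]
cv2.imwrite("pics/s6c.png",cv2.resize(im,None,fx=2,fy=2))
for z in(.074,.071,.065,.062):print(z,(proj("scene",(.5238,-.2675,z))-[215,175]+.5)*8)
E
```

```text
14.4 [ 0.527  -0.2686  0.0086] [-1.8  1.2 21.5] 0.056109009520023505 [[-0.835, 0.551, 0.004], [0.551, 0.835, -0.0], [-0.003, 0.002, -1.0]]
[ 0.17  0.44 -0.01]
0.074 [336.15591155 287.10014873]
0.071 [335.96895265 295.45769682]
0.065 [335.59712678 312.07927824]
0.062 [335.41225203 320.34365972]
```

View pics/s10.png

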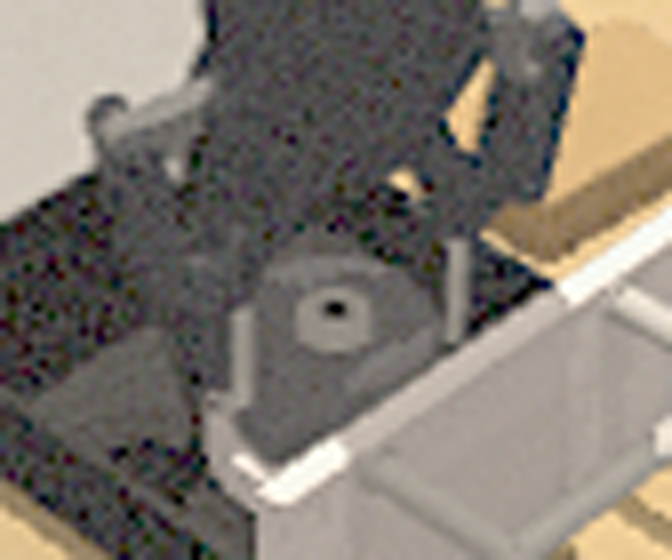

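View pics/s6c.png

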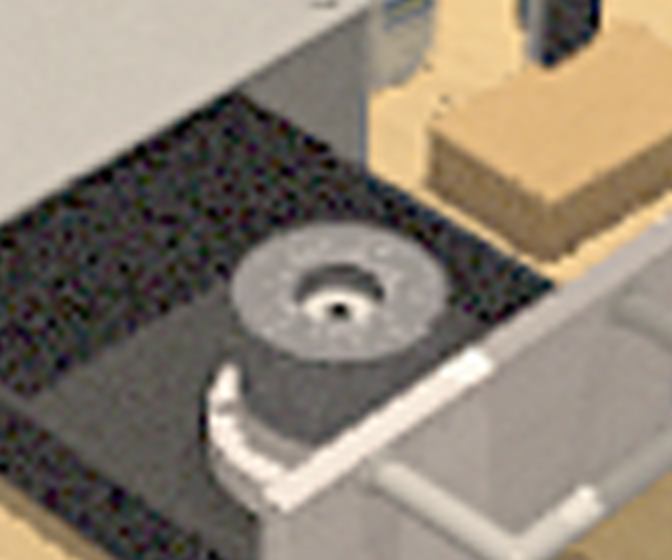

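```bash
python3 - <<'E'
from h import *
y=np.array([.551,.835,0]);x=np.array([-.835,.551,0]);m=np.array([.5245,-.2678,0])
for sgn in(1,-1):
  for z in(.030,.034,.038,.042):
    print(sgn,z,[((proj("scene",m+sgn*y*r+w*x+[0,0,z])-[215,175]+.5)*8).round().tolist() for r,w in((.029,-.011),(.029,.011))])
for r in(.029,):
  for z in(.074,.062,.0645):
    a=np.linspace(0,6.28,200);P=np.array([proj("scene",m+[r*np.cos(t),r*np.sin(t),z]) for t in a]);P=(P-[215,175]+.5)*8
    print(z,"ellipse top row",P[:,1].min(),"at",P[P[:,1].argmin(),0], "left",P[:,0].min(),"right",P[:,0].max())
a=cv2.imread("pics/s10.png",0);b=cv2.imread("pics/s6c.png",0)
for xx in(310,335,360):
  print(xx,"now",a[225:300:4,xx-3:xx+4].mean(1).round().astype(int).tolist());print("   before",b[200:275:4,xx-3:xx+4].mean(1).round().astype(int).tolist())
E
```

```text
1 0.03 [[222.0, 411.0], [256.0, 459.0]]
1 0.034 [[222.0, 400.0], [256.0, 448.0]]
1 0.038 [[222.0, 389.0], [256.0, 437.0]]
1 0.042 [[222.0, 379.0], [256.0, 427.0]]
-1 0.03 [[405.0, 353.0], [441.0, 400.0]]
-1 0.034 [[406.0, 343.0], [441.0, 389.0]]
-1 0.038 [[406.0, 332.0], [442.0, 378.0]]
-1 0.042 [[406.0, 322.0], [442.0, 368.0]]
0.074 ellipse top row 219.66316899794174 at 331.4486749244927 left 229.18128070050716 right 439.8634679911056
0.062 ellipse top row 252.62094199314197 at 330.75660741734623 left 229.23409084707077 right 438.3478767128554
0.0645 ellipse top row 245.79432684055973 at 330.89995686427574 left 229.2231536573786 right 438.6617611326242
310 now [82, 94, 94, 93, 92, 91, 90, 97, 108, 118, 119, 121, 121, 120, 118, 117, 115, 121, 134]
   before [60, 55, 41, 34, 37, 60, 96, 132, 150, 157, 156, 157, 166, 174, 177, 169, 156, 132, 105]
335 now [29, 37, 67, 91, 92, 91, 87, 94, 109, 120, 121, 118, 113, 107, 98, 109, 137, 147, 137]
   before [42, 30, 34, 44, 49, 71, 110, 145, 155, 156, 156, 156, 157, 161, 171, 158, 110, 70, 71]
360 now [72, 68, 48, 41, 53, 70, 80, 95, 107, 119, 124, 117, 99, 87, 90, 98, 103, 116, 131]
   before [59, 57, 48, 45, 49, 71, 108, 142, 155, 159, 161, 163, 169, 176, 184, 176, 151, 117, 91]
```

The collar's rear top edge moved from row 223 to row 256, a 33 px shift that matches a 12 mm drop, so it is home. The front plate is at (275,495) in both views, so the tray hasn't moved. I'll hold, confirm it's at rest, and hand in.

{"fn": "move_arm", "kwargs": {"commands": [{"dp": [0, 0, 0], "twist": 0, "jaw": 0.3}, {"dp": [0, 0, 0], "twist": 0, "jaw": 0.3}, {"dp": [0, 0, 0], "twist": 0, "jaw": 0.3}, {"dp": [0, 0, 0], "twist": 0, "jaw": 0.3}]}}

```text
time: 14.85
tcp_pos: [0.5271, -0.2686, 0.0086]
ee_rot: [[-0.835, 0.551, 0.004], [0.551, 0.835, -0.0], [-0.004, 0.002, -1.0]]
ft_force: [-1.3, 1.7, 20.9]
finger_gap: 0.0562
```

```bash
python3 - <<'E'
from h import *
s=st();print(abs(s["joint_vel"]).max())
bot.job_done()
im=vision.camera("scene");cv2.imwrite("pics/end.png",im[:,:,::-1]);st()
E
```

```text
14.85 [ 0.5271 -0.2686  0.0086] [-1.3  1.7 20.9] 0.05616530312199102 [[-0.835, 0.551, 0.004], [0.551, 0.835, -0.0], [-0.004, 0.002, -1.0]]
0.0018731569506945911
the job is handed in; nothing more can be done
the job is handed in; nothing more can be done
```

I pulled the tray out to its stop, with the handle moving about 129 mm until it resisted at 9 N. I then gripped the collar and turned it clockwise about 20° under light pressure, until the keyway dropped over the pin. I pushed it home and handed the job in at about 14.9 s, still gripping and pressing down with about 21 N.

**Last checks:**
- **Collar height:** its top edge in the scene view shifted 33 px, which matches the full 12 mm drop. The tool's own height reading gave only about 11.2 mm, which still leaves the collar within the 2.8 mm limit.
- **At rest:** the arm was still, the grip opening was steady at 56 mm, and there was little side force.
- **Tray:** the front plate had not moved in the last picture.
- **Bystanders:** the ones visible in the scene view looked unmoved, but I did not measure them.

**Disagreements and failures:**
- **Height reading:** the fingertips were really about 35 mm higher than the reported tool position. My first grasp closed on nothing above the handle. I found the offset by touching the top of the bar, corrected for it, and the pictures agreed afterwards.
- **Final picture:** I tried to take one after handing in, but it was refused, so the checks above are from just before.

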